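# Set the gap of a plate joint with a spacer and hold it for tacking

### The arm

A 6-joint arm with a two-finger parallel gripper is mounted at the origin on the work surface. World frame = base frame: x ahead of the robot, y to its left, z up, the work surface at z = 0. Lengths are in m, angles in rad, forces in N, time in s.
With the tool pointing down it reaches from about 0.3 to 0.775 m from the base axis. Payload 14.6 kg.
Tool frame: the origin (TCP) lies between the finger pads; the fingertips stand 8 mm ahead of it and the grasp point (between the pads) lies 11 mm behind it; x points along the fingers, y is the direction in which the jaws open and shut, and the axes are right-handed (so a half turn about x gives the same grasp; the last joint's range is limited). The gripper opens to 94 mm and grips with 3 to 60 N. Pads are 16 mm wide; open, the fingers measure 119 mm over their backs; the gripper's body (75 mm by 177 mm) begins 78 mm behind the grasp point.
Start: joints at [-1.241, 0.3, 1.521, -0, 1.321, -0.067], TCP at [0.213, -0.507, 0.213] pointing down, gripper open.
Joint ranges: [-3.03, 3.03], [-0.79, 2.21], [0.23, 2.52], [-1.04, 4.18], [0, 3.07], [-2.55, 2.55]. Speed limits (rad/s): [2.22, 2.22, 2.57, 3.14, 3.14, 3.14].

### API

Orientations are given as [roll, pitch, yaw] about the fixed x, y, z axes, in that order (R = Rz(yaw) Ry(pitch) Rx(roll)).
In Python, from station import ctrl gives the robot as it stands.
- The arm moves only by the shell command python3 -m creep 'ROWS' [FORCE]. ROWS is a JSON object of lists of equal length, an entry for each row: "hand": the closure, from -1 (fully open) to 1 (shut); "slide": the shift along the tool's x, y, z in m, a list of three; "spin": the turn about the tool's x in degrees. A call has 1 to 12 rows; each row is the pose to reach, as a shift and turn from the pose commanded when the call began, along the tool's axes at that moment; what a row does not reach only later rows make up. A row lasts 1/12 s, in which the tool goes at most 41.7 mm and 7.16 degrees, less where a joint would pass 70% of its speed; a pose out of reach is approached as far as the arm can. A call with a gripper value outside its range is refused whole. The fingers move at their own pace and stop on an object; FORCE is the grip in N (left out, the last holds). Time passes only in rows, so rows that repeat a pose let the fingers close. It gives the time, the measured TCP pose, the force and the opening at its end, in the units of the state.
- ctrl.get_obs(): the state, without advancing time (a new reading comes with each control period).
- ctrl.camera(name): name is "scene" or "top"; returns the picture (384x512x3 uint8, red, green, blue); there is no depth.
- ctrl.calibration(name): a dict with "K" (3x3 intrinsics, pixels), "k1" (the pictures are not rectified: a ray, as slopes to the right and down, at radius r is drawn at 1 + k1 r^2 times it, then the intrinsics apply), "R" (3x3) and "t" (3): a world point X has camera coordinates R X + t. Camera axes: x right, y down, z forward; pixel columns grow to the right and rows downward; lengths in m; the calibration is good to about 2 mm. A picture is of the moment at which its call begins. calibration takes no time and is no camera call.
- ctrl.hand_in(): hands the job in, once; it reports no verdict.
The state is a dict: "time_s": time; "qpos": joint angles; "joint_vel": joint speeds; "tau": joint torques, N m; "ee_pos": TCP position; "eef_rot": TCP orientation; "force": force on the tool from outside, world axes, zero at the start; "moment": the same for the moment, N m; "grip_width": finger opening in m.
Only numpy, scipy, OpenCV 4.12 (cv2) and the standard library are available. Lean on these libraries where they do the work, as an engineer would, in place of code of your own. Each camera call takes 0.05 s, during which the arm holds its last target.

### The job

Two plate joints are set out on the welding bench: one is already tacked with hardly any gap, the other has a clamped plate and a loose plate lying a little askew in front of it. Stand the flat spacer upright on the bench in the gap between these two plates, its flat side along the joint, at a place where the gap is already wide enough to take it without shifting the loose plate, and let go of it; then push the loose plate up flat on the bench until the spacer is tight between the plates and the loose plate's edge lies flush along it, parallel to the clamped plate. Finish while still pressing the loose plate firmly against the spacer, as for tacking: do not let go or back off at the end, and leave everything else on the bench where it lies.

Things in the scene. Friction and masses are not known exactly. Their poses are not given: they have to be found in the camera images.
- station: The fixed steel plate of the open joint, 90 mm (x) x 160 mm (y) x 14 mm thick, lying on the bench. Origin at bench level under the middle of its long edge that faces the joint (the robot side); its x axis points from that edge into the plate (away from the robot, within about 0.2 rad of world x), y along the edge, z up; the plate spans x 0 to 90 mm, y -80 to 80 mm. Two low strap clamps hold it at y = +-45 mm, from x = 60 to 145 mm, 50 mm high at their studs. It cannot move.
- plate: The loose steel plate of the open joint, 40 mm (x) x 160 mm (y) x 14 mm thick, 0.6 to 0.8 kg, lying flat on the bench on the robot side of the clamped plate. Origin at the middle of its underside; its +x edge faces the joint. It starts about 35 mm on the -x side of the station's origin, turned up to 0.14 rad either way, so the gap tapers: 13 to 16 mm at mid length, anything from 2 to 27 mm at the ends.
- plate_end_l (a point): +y end of the loose plate's joint-side edge, at its top (20, 80, 14 mm from the plate's origin). The plate slides under less than 10 N. Pushed near mid length it may jam askew against the spacer; pushed near the wide end of the gap it swings parallel, and a firm 15 to 20 N then seats it flush.
- plate_end_r (a point): -y end of the same edge (20, -80, 14 mm from the plate's origin).
- spacer: The spacer: a cut of plain steel flat bar standing upright on the bench, 10 mm thick (its x), 50 mm wide (its y), 60 mm tall (z), about 0.23 kg, a small dark hole near the top. Origin at the middle of its underside. It starts alone in the left or right front corner of the bench and goes into the gap with its 50 mm width along the joint, standing 46 mm above the plates.
- tacked: The finished joint, fixed: same clamped plate, axes and origin as the station, with its second plate (40 x 160 x 14 mm) already tacked on the robot side at a gap of 3 mm, too narrow for the spacer. It stands beside the open joint, left or right of it.
- tin: Bystander: round metal tin, 62 mm diameter, 62 tall, standing; it may stand in the left or the right front corner, opposite the spacer. Origin at its underside, at bench level.
- soapstone: Bystander: flat white marking stick 100 x 13 x 6 mm, lying, at the robot side between the two joints. Origin at its underside, at bench level.
- wire_brush: Bystander: wire brush on its back, 250 x 28 x 38 mm, lying away from the robot between the two joints. Origin at its underside, at bench level.
- magnet: Bystander: triangular welding magnet lying flat, 100 mm, 16 thick, far left. Origin at its underside, at bench level.
- offcut: Bystander: flat bar offcut lying flat, 110 x 50 x 10 mm (not the spacer), far right. Origin at its underside, at bench level.
Things that resemble listed ones, but are neither listed nor needed, are in the scene too. What is shaped like the plate but orange is not meant.

How it is judged:
By the outcome, as a careful person would: the job done as asked, in the order asked, and still so for the second after the job is handed in, while the arm keeps its last pose, push and grip.
It also fails if it takes over 61 s, if anything falls off the work surface, if the arm or the gripper's body presses on something with over 40 N, if the wrist force passes 120 N, or if a joint passes its speed limit or range.

## Working session

There is one attempt and no reset: what is moved stays moved. The work goes in short steps, Python scripts to look and compute and a shell command to move; the robot and the scene stay as the last step left them, time stands still between calls to the robot, and variables do not carry over. Pictures are saved under pics/ and viewed, and the job is handed in when it is done.

```bash
ls; mkdir -p pics; python3 - <<'E'
from station import ctrl
import cv2, numpy as np
for n in("scene","top"):
    im=ctrl.camera(n); cv2.imwrite(f"pics/{n}0.png",im[:,:,::-1]); c=ctrl.calibration(n); print(n,c)
o=ctrl.get_obs();print(o)
E
```

```text
pics
scene {'K': array([[374.31756675,   0.        , 253.15021119],
       [  0.        , 374.31756675, 190.39502728],
       [  0.        ,   0.        ,   1.        ]]), 'k1': -0.009774646434371216, 'R': array([[-0.08740306,  0.99615843, -0.00539405],
       [ 0.74581573,  0.06184642, -0.66327514],
       [-0.66039352, -0.06199525, -0.74835619]]), 't': array([ 0.04880624, -0.31204835,  1.33075002])}
top {'K': array([[483.43383199,   0.        , 250.29572989],
       [  0.        , 483.43383199, 192.64851982],
       [  0.        ,   0.        ,   1.        ]]), 'k1': -0.21094099104375583, 'R': array([[ 0.00875997, -0.99974179,  0.02096713],
       [-0.99733859, -0.01025281, -0.07218459],
       [ 0.07238092, -0.02027899, -0.99717088]]), 't': array([-0.02986458,  0.45694199,  1.36057568])}
{'time_s': 0.1, 'qpos': array([-1.24061263e+00,  3.00426777e-01,  1.52149276e+00, -3.42227989e-05,
        1.32070000e+00, -6.66086863e-02]), 'joint_vel': array([-0.00019061, -0.00166107, -0.00075583,  0.0016743 , -0.00090606,
       -0.00068662]), 'tau': array([ 3.32583932e-04, -5.32650733e+01, -3.53285694e+01,  7.10368180e-02,
        2.35494808e-02, -6.61667013e-05]), 'ee_pos': array([ 0.21246817, -0.50706791,  0.212948  ]), 'eef_rot': array([-1.60513455,  1.56976891,  1.93325897]), 'force': array([-0.80313562,  0.35512079, -0.62071893]), 'moment': array([ 0.01861207, -0.00036976,  0.00057232]), 'grip_width': 0.09409812121012649}
```

View pics/scene0.png

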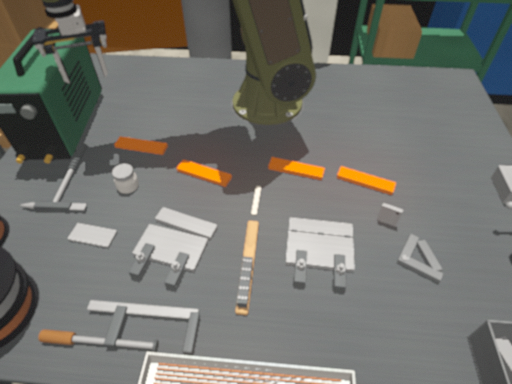

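View pics/top0.png

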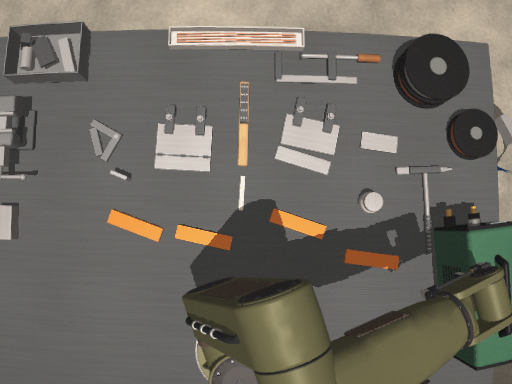

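The top view shows the open joint on the right (about 308,145), with its gap tapering. The tacked joint is at (184,147), the spacer at (120,174) and the tin at (371,201). Next I'll zoom in on the open joint and the spacer.

```bash
cat > h.py <<'E'
import numpy as np, cv2
from station import ctrl
def cal(n): return ctrl.calibration(n)
def ray(n,p):
    c=cal(n);K=c["K"];d=(np.array(p,float)-[K[0,2],K[1,2]])/K[0,0]
    r=np.linalg.norm(d);u=r
    for _ in range(30): u=r/(1+c["k1"]*u*u)
    s=d*(u/r if r>0 else 1)
    R=np.array(c["R"]);return -R.T@c["t"],R.T@np.array([s[0],s[1],1])
def onz(n,p,z):
    o,d=ray(n,p);return o+d*(z-o[2])/d[2]
def tri(p1,p2):
    o1,d1=ray("scene",p1);o2,d2=ray("top",p2)
    A=np.stack([d1,-d2],1);s=np.linalg.lstsq(A,o2-o1,rcond=None)[0]
    a=o1+d1*s[0];b=o2+d2*s[1];return (a+b)/2,np.linalg.norm(a-b)
def proj(n,X):
    c=cal(n);x=np.array(c["R"])@X+c["t"];s=x[:2]/x[2];s=s*(1+c["k1"]*(s@s));K=c["K"]
    return s*K[0,0]+[K[0,2],K[1,2]]
def crop(im,x0,y0,w,h,f,fn):
    cv2.imwrite(fn,cv2.resize(im[y0:y0+h,x0:x0+w,::-1],None,fx=f,fy=f,interpolation=cv2.INTER_CUBIC))
E
python3 - <<'E'
import cv2
from h import *
t=cv2.imread("pics/top0.png")[:,:,::-1];s=cv2.imread("pics/scene0.png")[:,:,::-1]
crop(t,260,90,100,90,8,"pics/t1.png");crop(t,85,110,60,75,8,"pics/t2.png")
crop(s,120,195,110,95,7,"pics/s1.png");crop(s,360,190,60,50,10,"pics/s2.png")
E
```

```text
(no output)
```

View pics/t1.png

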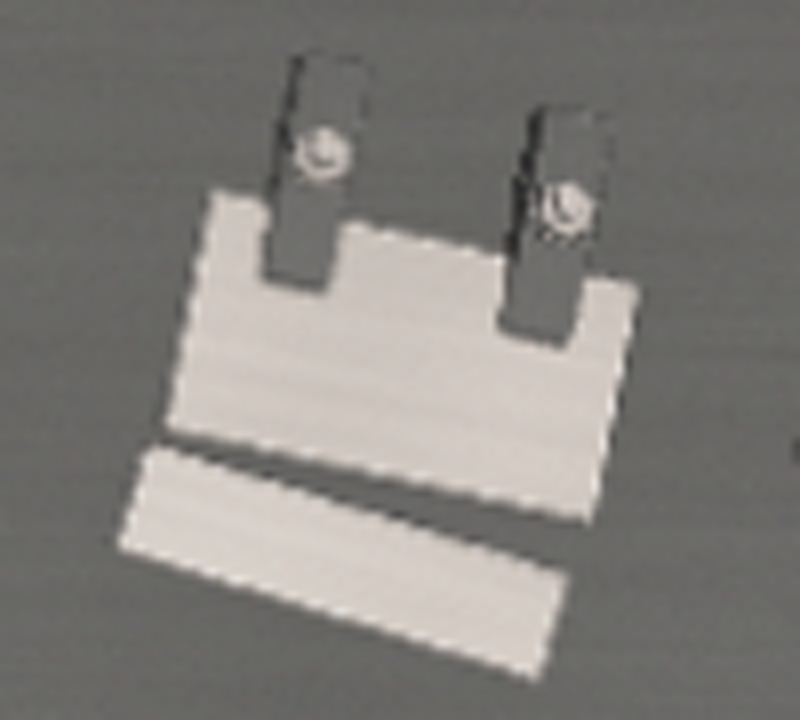

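View pics/t2.png

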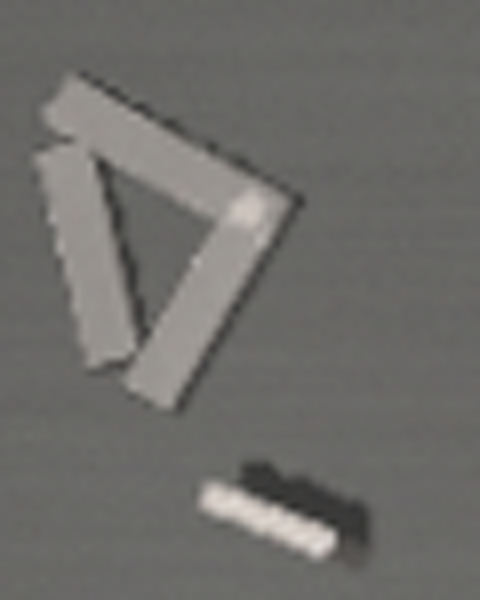

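View pics/s1.png

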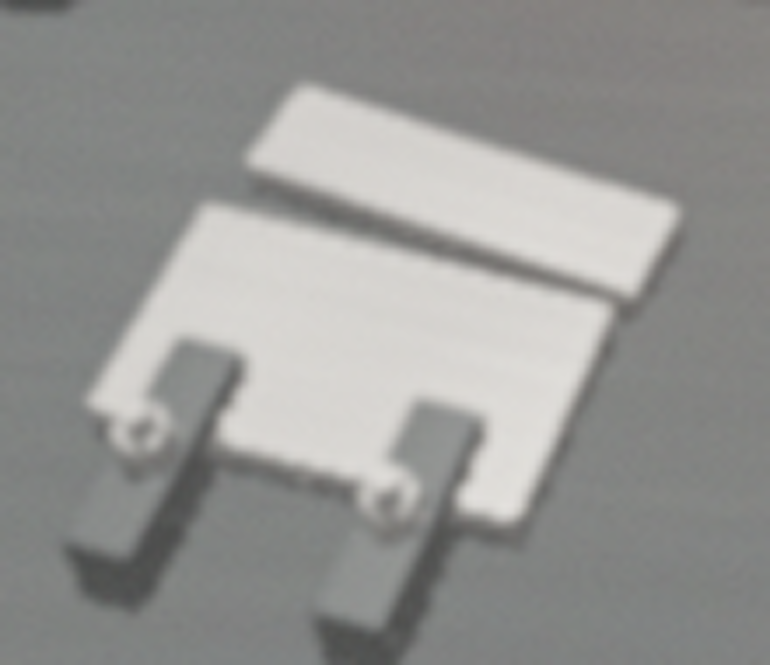

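View pics/s2.png

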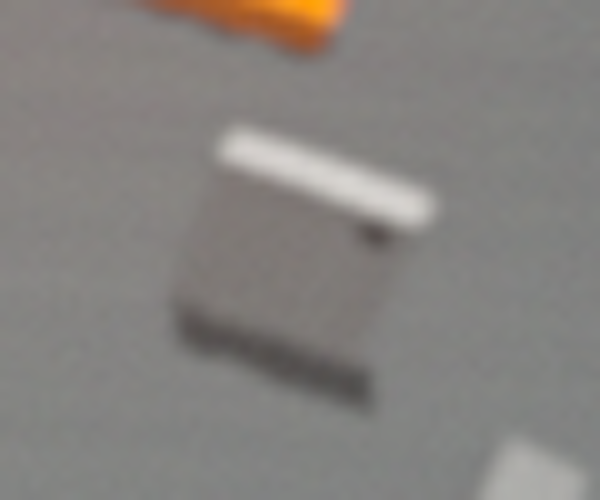

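The gap is wide at the -y end, right in the top view at crop (580,545), and narrow at the +y end. Next I'll measure edges and corners in both views.

```bash
cat > m.py <<'E'
import cv2
from h import *
def rects(img,box,thr,amin=20):
    x0,y0,w,h=box;f=8
    g=cv2.cvtColor(img,cv2.COLOR_RGB2GRAY)[y0:y0+h,x0:x0+w]
    G=cv2.resize(g,None,fx=f,fy=f,interpolation=cv2.INTER_CUBIC)
    m=(G>thr).astype(np.uint8)
    cs,_=cv2.findContours(m,cv2.RETR_EXTERNAL,cv2.CHAIN_APPROX_NONE)
    out=[]
    for c in cs:
        if cv2.contourArea(c)<amin*f*f: continue
        pts=c[:,0,:].astype(np.float32)
        conv=lambda p:(np.asarray(p)+.5)/f-.5+[x0,y0]
        out.append((cv2.contourArea(c)/64,conv(pts),conv(cv2.boxPoints(cv2.minAreaRect(pts)))))
    return sorted(out,key=lambda a:-a[0])
E
python3 - <<'E'
from m import *
np.set_printoptions(precision=4,suppress=True)
t=cv2.imread("pics/top0.png")[:,:,::-1];s=cv2.imread("pics/scene0.png")[:,:,::-1]
for n in("top","scene"):
    c=cal(n);print(n,"cam",-np.array(c["R"]).T@c["t"])
for n,img,b,thr in(("top",t,(260,90,100,90),160),("scene",s,(120,195,110,95),165)):
  for a,p,q in rects(img,b,thr):
    print(n,"area",a)
    P=np.array([onz(n,x,.014)[:2] for x in p]).astype(np.float32)
    r=cv2.minAreaRect(P);print(" rect world",r); 
    ap=cv2.approxPolyDP((P*1000).astype(np.float32).reshape(-1,1,2),5,True)[:,0]/1000;print(ap)
for n,img,b,thr in(("top",t,(100,160,45,25),150),("scene",s,(370,197,45,24),160)):
  for a,p,q in rects(img,b,thr):
    P=np.array([onz(n,x,.06)[:2] for x in p]).astype(np.float32)
    print(n,"spacer",a,q.mean(0),cv2.minAreaRect(P))
    if n=="top":qt=q.mean(0)
    else: qs=q.mean(0)
print(tri(qs,qt))
E
```

```text
top cam [0.3575 0.0024 1.3903]
scene cam [1.1158 0.0532 0.7892]
top area 1417.9375
 rect world ((0.6301043033599854, -0.1973499059677124), (0.16102595627307892, 0.0903806984424591), 78.351806640625)
[[ 0.6881 -0.1282]
 [ 0.602  -0.1132]
 [ 0.5715 -0.2654]
 [ 0.6582 -0.2813]
 [ 0.6596 -0.2653]
 [ 0.6333 -0.2535]
 [ 0.6406 -0.2318]
 [ 0.6682 -0.2332]
 [ 0.679  -0.1783]
 [ 0.6539 -0.1705]
 [ 0.6582 -0.1445]
 [ 0.6828 -0.1475]]
top area 726.2265625
 rect world ((0.5541943311691284, -0.17536509037017822), (0.16084866225719452, 0.04074837267398834), 73.31647491455078)
[[ 0.5908 -0.1024]
 [ 0.5572 -0.096 ]
 [ 0.5139 -0.2458]
 [ 0.5505 -0.2545]
 [ 0.5943 -0.1125]]
scene area 1847.0Traceback (most recent call last):
  File "<stdin>", line 9, in <module>
  File "h.py", line 11, in onz
    o,d=ray(n,p);return o+d*(z-o[2])/d[2]
        ~~~^^^^^
  File "h.py", line 5, in ray
    c=cal(n);K=c["K"];d=(np.array(p,float)-[K[0,2],K[1,2]])/K[0,0]
  File "h.py", line 3, in cal
    def cal(n): return ctrl.calibration(n)
                       ~~~~~~~~~~~~~~~~^^^
ValueError: time passes only in moves, steps and waits
```

```bash
sed -i 's/^def cal(n).*/_c={}\ndef cal(n):\n    if n not in _c: _c[n]=ctrl.calibration(n)\n    return _c[n]/' h.py
cat > a.py <<'E'
from m import *
import sys
np.set_printoptions(precision=4,suppress=True)
t=cv2.imread("pics/top0.png")[:,:,::-1];s=cv2.imread("pics/scene0.png")[:,:,::-1]
for n,img,b,thr in(("top",t,(260,90,100,90),160),("scene",s,(120,195,110,95),165)):
  for a,p,q in rects(img,b,thr):
    P=np.array([onz(n,x,.014)[:2] for x in p]).astype(np.float32)
    print(n,"area",a,cv2.minAreaRect(P)); 
for n,img,b,thr in(("top",t,(100,160,45,25),150),("scene",s,(370,197,45,24),160)):
  for a,p,q in rects(img,b,thr):
    P=np.array([onz(n,x,.06)[:2] for x in p]).astype(np.float32)
    print(n,"spacer",a,q.mean(0),cv2.minAreaRect(P))
    if n=="top":qt=q.mean(0)
    else: qs=q.mean(0)
print(tri(qs,qt))
E
python3 a.py
```

```text
top area 1417.9375 ((0.6301043033599854, -0.1973499059677124), (0.16102595627307892, 0.0903806984424591), 78.351806640625)
top area 726.2265625 ((0.5541943311691284, -0.17536509037017822), (0.16084866225719452, 0.04074837267398834), 73.31647491455078)
scene area 1847.0 ((0.632354736328125, -0.19964048266410828), (0.16275054216384888, 0.1034940555691719), 78.77006530761719)
scene area 817.3359375 ((0.551652193069458, -0.1764988899230957), (0.1628987044095993, 0.043519534170627594), 73.471923828125)
top spacer 58.7421875 [117.9845 174.5366] ((0.5010913610458374, 0.34613052010536194), (0.05086474493145943, 0.011156415566802025), 68.16670989990234)
scene spacer 82.7265625 [392.2935 207.1431] ((0.4992617964744568, 0.34425321221351624), (0.052289608865976334, 0.014517505653202534), 67.36461639404297)
(array([0.5007, 0.3447, 0.0617]), np.float64(0.0017855957574102067))
```

```bash
cat > g.py <<'E'
from m import *
np.set_printoptions(precision=4,suppress=True)
def edges(n,img,thr,b):
    L={}
    rs=rects(img,b,thr)[:2]
    for nm,(a,p,q) in zip(("st","pl"),rs):
        P=np.array([onz(n,x,.014)[:2] for x in p])
        (cx,cy),(w,h),ang=cv2.minAreaRect(P.astype(np.float32))
        if w<h: ang+=90
        yaw=np.radians(ang-90) if ang>45 else np.radians(ang)
        for sg in (1,-1):
            # joint-side and back edges
            ex=np.array([np.cos(yaw),np.sin(yaw)]);ey=np.array([-ex[1],ex[0]])
            u=(P-[cx,cy])@ex;v=(P-[cx,cy])@ey
            ext=u.max() if sg>0 else u.min()
            k=(abs(u-ext)<.004)&(abs(v)<.07)
            if k.sum()<50: continue
            vx,vy,x0,y0=cv2.fitLine(P[k].astype(np.float32),cv2.DIST_HUBER,0,1e-4,1e-5).ravel()
            d=np.array([vx,vy]);d*=np.sign(d[1]);L[nm,sg]=(np.array([x0,y0]),d,np.degrees(np.arctan2(d[1],d[0]))-90)
        L[nm,"v"]=(v.min(),v.max(),np.array([cx,cy]),ey)
    return L
def report(n,img,thr,b):
    L=edges(n,img,thr,b)
    p,d,y=L["st",-1];c,ey=L["st","v"][2:];vm=sum(L["st","v"][:2])/2
    o=p+d*((c+ey*vm-p)@d);nx=np.array([d[1],-d[0]])
    print(n,"station origin",o,"yaw",y)
    q,e,y2=L["pl",1];print("  plate joint edge yaw",y2,"rel",y2-y)
    m=np.array([e[1],-e[0]])
    if ("pl",-1) in L: print("  back edge yaw",L["pl",-1][2],"width",(q-L["pl",-1][0])@m)
    for s in(-.08,-.052,-.027,0,.08):
        a=o+d*s; t=((q-a)@m)/(nx@m); print("   gap at",s,round(-t*1000,2))
    c2,ey2=L["pl","v"][2:];v0,v1=L["pl","v"][:2]
    print("  plate ends: l",c2+ey2*v1+m*.02,"r",c2+ey2*v0+m*.02,"len",v1-v0)
    return L
E
python3 - <<'E'
from g import *
t=cv2.imread("pics/top0.png")[:,:,::-1];s=cv2.imread("pics/scene0.png")[:,:,::-1]
for th in(140,160): report("top",t,th,(260,90,100,90))
for th in(160,175): report("scene",s,th,(120,195,110,95))
# height of loose plate: rect corners in both views
for n,im,b,th in(("scene",s,(120,195,110,95),165),("top",t,(260,90,100,90),155)):
    q=rects(im,b,th)[1][2]; print(n,q.mean(0)); 
    if n=="scene": a=q.mean(0)
    else: print("plate centre",tri(a,q.mean(0)))
from station import ctrl
from scipy.spatial.transform import Rotation as R
o=ctrl.get_obs();print(R.from_euler("xyz",o["eef_rot"]).as_matrix(),o["time_s"])
E
```

```text
top station origin [ 0.586  -0.1882] yaw -11.571541
  plate joint edge yaw -16.516724 rel -4.945183
  back edge yaw -16.560425 width 0.040324524
   gap at -0.08 20.93
   gap at -0.052 18.51
   gap at -0.027 16.35
   gap at 0 14.01
   gap at 0.08 7.09
  plate ends: l [ 0.5966 -0.1034] r [ 0.5502 -0.2589] len 0.1623046075213364
top station origin [ 0.5869 -0.1885] yaw -11.568344
  plate joint edge yaw -16.51818 rel -4.9498367
  back edge yaw -16.552902 width 0.038721696
   gap at -0.08 22.67
   gap at -0.052 20.25
   gap at -0.027 18.08
   gap at 0 15.74
   gap at 0.08 8.82
  plate ends: l [ 0.5965 -0.104 ] r [ 0.5503 -0.2581] len 0.16084865901398207
scene station origin [ 0.5823 -0.1891] yaw -11.955757
  plate joint edge yaw -16.97934 rel -5.0235825
  back edge yaw -16.658722 width 0.04285995
   gap at -0.08 18.68
   gap at -0.052 16.22
   gap at -0.027 14.02
   gap at 0 11.64
   gap at 0.08 4.61
  plate ends: l [ 0.594 -0.104] r [ 0.5474 -0.2608] len 0.16360355908282417
scene station origin [ 0.5833 -0.1894] yaw -11.762192
  plate joint edge yaw -17.06379 rel -5.3015976
  back edge yaw -16.555054 width 0.040603098
   gap at -0.08 21.1
   gap at -0.052 18.5
   gap at -0.027 16.18
   gap at 0 13.68
   gap at 0.08 6.26
  plate ends: l [ 0.5938 -0.1049] r [ 0.5479 -0.2597] len 0.161423681508577
scene [185.6188 221.1438]
top [302.4255 159.6918]
plate centre (array([ 0.5539, -0.1748,  0.0167]), np.float64(2.1063812402517608e-05))
[[-0.0004  0.3865 -0.9223]
 [ 0.001  -0.9223 -0.3865]
 [-1.     -0.001  -0.    ]] 0.1
```

Measured so far, with both views agreeing to about 3 mm:

| Item | Position (m) | Yaw / notes |
|---|---|---|
| Station edge | about (0.585, -0.189) | -11.7° |
| Loose plate | | 5° askew, gap about 14 mm at mid length and about 18 mm at y = -50 mm |
| Spacer top centre | (0.501, 0.345, 0.062) | -22°; height 60 mm checks |

Now I'll move over the spacer.

```bash
python3 -m creep '{"hand":[-0.5,0,0,0,0,0,0,0,0,0,0,0],"slide":[[0,-0.03,-0.026],[0,-0.06,-0.053],[0,-0.09,-0.08],[0,-0.12,-0.106],[0,-0.15,-0.132],[0,-0.18,-0.159],[0,-0.21,-0.185],[0,-0.24,-0.212],[0,-0.27,-0.238],[0,-0.30,-0.265],[0,-0.33,-0.291],[0,-0.36,-0.317]],"spin":[0,0,0,0,0,0,0,0,0,0,0,0]}' 40
```

```text
time_s: 1.1
ee_pos: [0.3658, -0.0507, 0.2135]
eef_rot: [2.502, 1.57, -0.243]
force: [0.9, -0.1, 0.1]
grip_width: 0.0473
```

```bash
python3 -m creep '{"hand":[0,0,0,0,0,0,0,0,0,0,0,0],"slide":[[0,-0.028,-0.025],[0,-0.056,-0.05],[0.005,-0.084,-0.075],[0.01,-0.112,-0.1],[0.02,-0.14,-0.125],[0.03,-0.168,-0.15],[0.04,-0.196,-0.175],[0.05,-0.224,-0.2],[0.06,-0.252,-0.225],[0.07,-0.28,-0.25],[0.08,-0.315,-0.278],[0.08,-0.315,-0.278]],"spin":[-5,-10,-15,-20,-25,-30,-35,-40,-45,-45,-45,-45]}' 40
python3 - <<'E'
from h import *
from scipy.spatial.transform import Rotation as R
o=ctrl.get_obs();print(R.from_euler("xyz",o["eef_rot"]).as_matrix().round(4),o["ee_pos"],o["qpos"])
im=ctrl.camera("scene");crop(im,340,130,120,100,6,"pics/s3.png")
im=ctrl.camera("top");crop(im,70,110,120,100,6,"pics/t3.png")
E
```

```text
time_s: 2.1
ee_pos: [0.5, 0.3495, 0.1302]
eef_rot: [-0.817, 1.567, -2.773]
force: [-0.9, 0.0, -0.1]
grip_width: 0.0465
[[-0.0031  0.9265 -0.3762]
 [-0.0012 -0.3762 -0.9265]
 [-1.     -0.0024  0.0023]] [0.49996149 0.3494732  0.13017032] [5.49756916e-01 5.09106858e-01 1.42881918e+00 6.47796723e-04
 1.20696803e+00 9.35211995e-01]
```

View pics/s3.png

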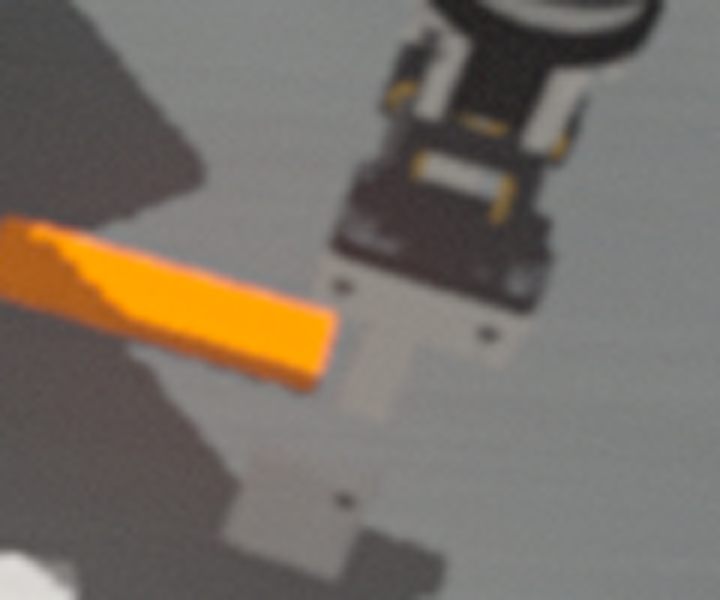

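The gripper (crop 375,390) stands above the spacer (crop 300,520), aligned along its width. Now I'll descend and grip.

```bash
python3 -m creep '{"hand":[0,0,0,0,0,0,0.2,1,1,1,1,1],"slide":[[0.02,0.002,0.003],[0.04,0.002,0.003],[0.06,0.002,0.003],[0.08,0.002,0.003],[0.098,0.002,0.003],[0.098,0.002,0.003],[0.098,0.002,0.003],[0.098,0.002,0.003],[0.098,0.002,0.003],[0.098,0.002,0.003],[0.098,0.002,0.003],[0.098,0.002,0.003]],"spin":[0,0,0,0,0,0,0,0,0,0,0,0]}' 40
```

```text
time_s: 3.2
ee_pos: [0.5013, 0.3418, 0.0359]
eef_rot: [2.629, 1.57, 0.669]
force: [-1.6, 0.6, -1.6]
grip_width: 0.0104
```

```bash
python3 -m creep '{"hand":[1,1,1,1,1,1],"slide":[[-0.02,0,0],[-0.04,0,0],[-0.06,0,0],[-0.08,0,0],[-0.08,0,0],[-0.08,0,0]],"spin":[0,0,0,0,0,0]}' 40
python3 - <<'E'
from h import *
from scipy.spatial.transform import Rotation as R
o=ctrl.get_obs();print(R.from_euler("xyz",o["eef_rot"]).as_matrix().round(4),o["ee_pos"],o["grip_width"])
im=ctrl.camera("scene");crop(im,340,130,120,100,6,"pics/s4.png")
E
```

```text
time_s: 3.7
ee_pos: [0.5013, 0.3418, 0.1156]
eef_rot: [2.474, 1.57, 0.515]
force: [-0.1, 0.8, -2.3]
grip_width: 0.0096
[[ 1.000e-03  9.255e-01 -3.788e-01]
 [ 6.000e-04 -3.788e-01 -9.255e-01]
 [-1.000e+00  7.000e-04 -9.000e-04]] [0.5012961  0.34180489 0.11558367] 0.009628197418926308
```

View pics/s4.png

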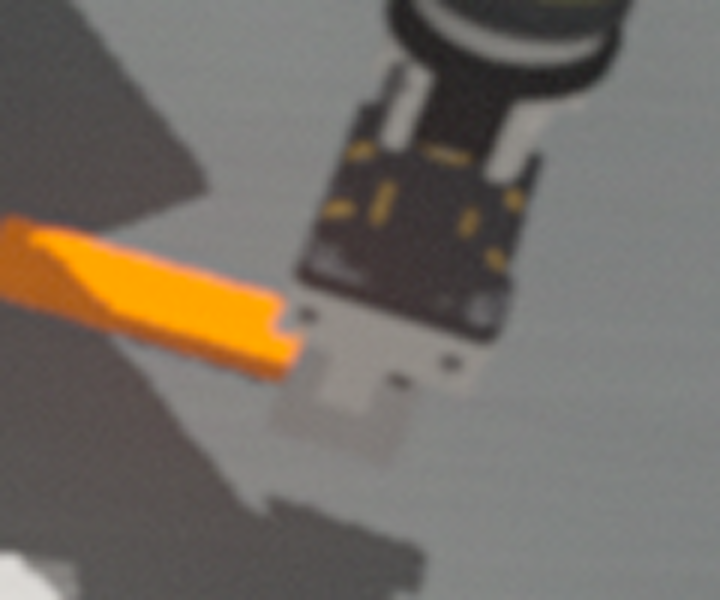

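The spacer is held upright (crop 345,410), width 9.6 mm, about 3 mm off centre along its width. Now I'll carry it to above the gap.

```bash
python3 -m creep '{"hand":[1,1,1,1,1,1,1,1,1,1,1,1],"slide":[[-0.01,0.01,0.018],[-0.02,0.025,0.046],[-0.02,0.042,0.077],[-0.02,0.06,0.11],[-0.02,0.078,0.143],[-0.02,0.096,0.176],[-0.02,0.114,0.209],[-0.02,0.132,0.242],[-0.02,0.15,0.275],[-0.02,0.168,0.308],[-0.02,0.186,0.341],[-0.02,0.2,0.366]],"spin":[0,-1,-2,-3,-4,-5,-6,-7,-8,-9,-10,-10.5]}' 40
python3 - <<'E'
from h import *
from scipy.spatial.transform import Rotation as R
o=ctrl.get_obs();print(R.from_euler("xyz",o["eef_rot"]).as_matrix().round(4),o["ee_pos"],o["grip_width"])
E
```

```text
time_s: 4.75
ee_pos: [0.5468, -0.0754, 0.1336]
eef_rot: [-1.473, 1.568, 3.034]
force: [-0.0, -0.2, -2.5]
grip_width: 0.0097
[[-2.600e-03  9.790e-01 -2.039e-01]
 [ 3.000e-04 -2.039e-01 -9.790e-01]
 [-1.000e+00 -2.600e-03  3.000e-04]] [ 0.54678123 -0.07537509  0.13362804] 0.00968882212383426
```

```bash
python3 -m creep '{"hand":[1,1,1,1,1,1,1,1,1,1],"slide":[[0,0.01,0.03],[0,0.02,0.06],[0,0.03,0.09],[0,0.04,0.12],[0,0.048,0.143],[0.01,0.052,0.156],[0.03,0.0525,0.1565],[0.05,0.0525,0.1565],[0.06,0.0525,0.1565],[0.06,0.0525,0.1565]],"spin":[0,0,0,0,0,0,0,0,0,0]}' 40
python3 - <<'E'
from h import *
from scipy.spatial.transform import Rotation as R
o=ctrl.get_obs();print(R.from_euler("xyz",o["eef_rot"]).as_matrix().round(4),o["ee_pos"],o["grip_width"])
im=ctrl.camera("scene");cv2.imwrite("pics/s5f.png",im[:,:,::-1]);crop(im,120,170,120,100,6,"pics/s5.png")
im=ctrl.camera("top");cv2.imwrite("pics/t5f.png",im[:,:,::-1]);crop(im,250,90,120,100,6,"pics/t5.png")
E
```

```text
time_s: 5.58
ee_pos: [0.5655, -0.2354, 0.0715]
eef_rot: [-1.833, 1.565, 2.674]
force: [-0.6, 0.1, -2.3]
grip_width: 0.0101
[[-0.0054  0.9791 -0.2035]
 [ 0.0027 -0.2035 -0.9791]
 [-1.     -0.0058 -0.0016]] [ 0.56550805 -0.23544016  0.07154826] 0.010056809264799241
```

View pics/s5.png

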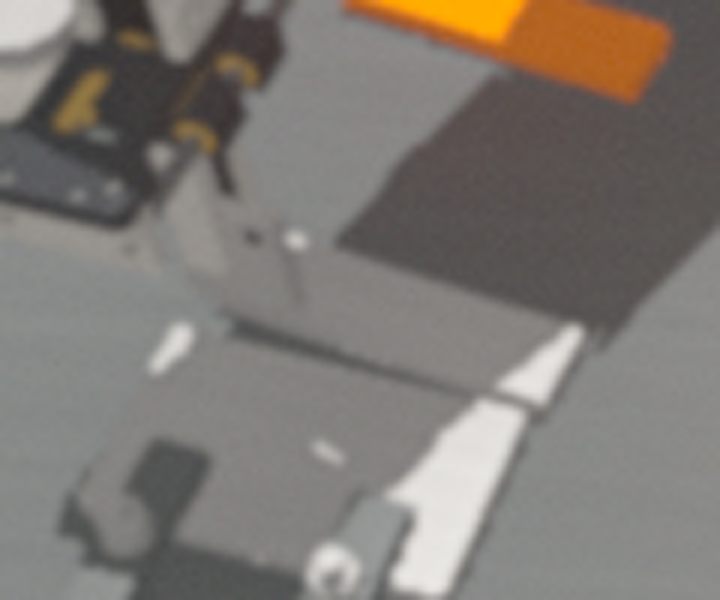

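View pics/t5.png

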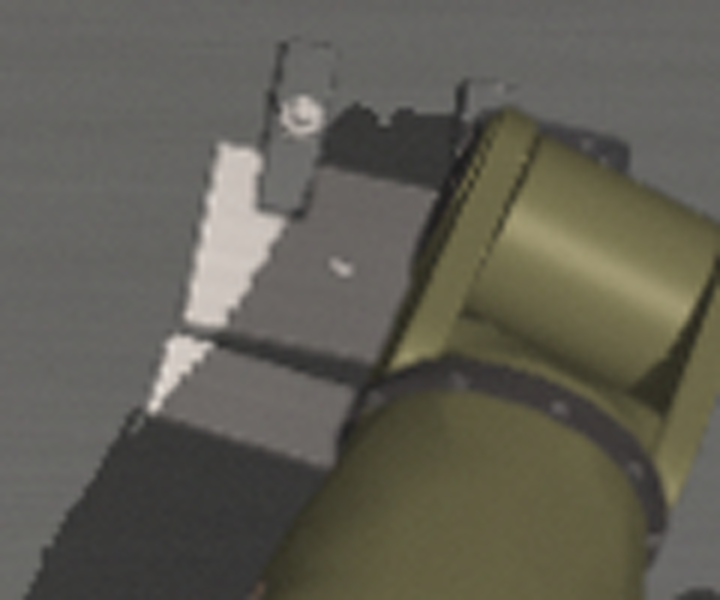

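The view is in the arm's shadow. The spacer's +y top corner is near crop (295,240). I'll stretch the contrast.

```bash
python3 - <<'E'
import cv2,numpy as np
im=cv2.imread("pics/s5f.png")[195:250,135:205]
g=np.clip((im.astype(float)-60)*2.2,0,255).astype(np.uint8)
cv2.imwrite("pics/s5z.png",cv2.resize(g,None,fx=10,fy=10,interpolation=cv2.INTER_CUBIC))
E
```

```text
(no output)
```

View pics/s5z.png

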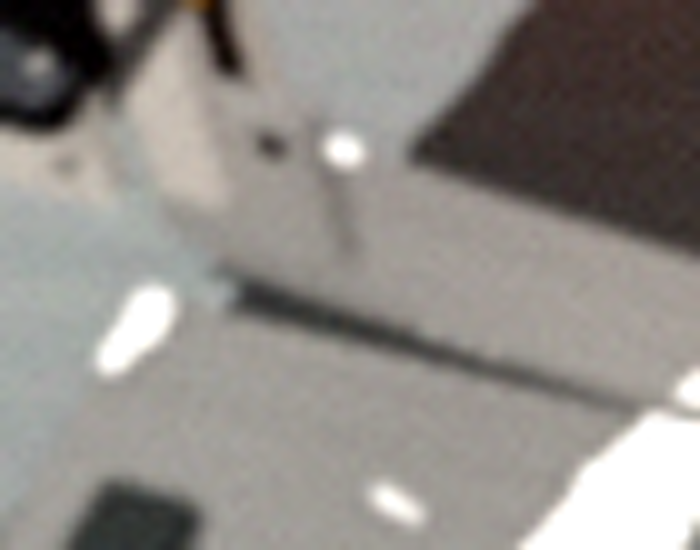

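```bash
python3 - <<'E'
from h import *
T=np.array([.5655,-.2354,.0715]);ex=np.array([.979,-.2035,0]);ey=np.array([.2035,.979,0]);z=np.array([0,0,1])
f=lambda X:((proj("scene",X)-[135,195]+.5)*10).round(0)
for off in(0,.003):
  c=T+ey*off-z*.0357
  print(off,"top+y far",f(c+ex*.005+ey*.025+z*.06),"top+y near",f(c-ex*.005+ey*.025+z*.06),"bot+y",f(c+ex*.005+ey*.025),"bot-y",f(c+ex*.005-ey*.025), "hole ~top-8", f(c+ex*.005+ey*.017+z*.052))
print("platend r",f(np.array([.549,-.259,.014])),proj("top",np.array([.549,-.259,.014])))
E
```

```text
0 top+y far [293. 129.] top+y near [311.  98.] bot+y [337. 280.] bot-y [157. 234.] hole ~top-8 [269. 142.]
0.003 top+y far [304. 132.] top+y near [322. 100.] bot+y [348. 282.] bot-y [167. 237.] hole ~top-8 [280. 145.]
platend r [198. 236.] [331.0892021  161.95841744]
```

The shadow leaves the spacer's lower edge unclear. Arm readings put it about 4 mm too far from the clamped plate, so I'll shift and go down to just above plate height, then check.

```bash
python3 -m creep '{"hand":[1,1,1,1,1,1],"slide":[[0,0.004,0.003],[0.005,0.004,0.003],[0.01,0.004,0.003],[0.014,0.004,0.003],[0.014,0.004,0.003],[0.014,0.004,0.003]],"spin":[0,0,0,0,0,0]}' 40
python3 - <<'E'
from h import *
from scipy.spatial.transform import Rotation as R
o=ctrl.get_obs();print(R.from_euler("xyz",o["eef_rot"]).as_matrix().round(4),o["ee_pos"],o["grip_width"])
im=ctrl.camera("scene")[:,:,::-1];cv2.imwrite("pics/s6f.png",im)
g=np.clip((im[195:250,135:205].astype(float)-80)*3.2,0,255).astype(np.uint8)
cv2.imwrite("pics/s6z.png",cv2.resize(g,None,fx=10,fy=10,interpolation=cv2.INTER_CUBIC))
T=o["ee_pos"];ex=np.array([.979,-.2035,0]);ey=np.array([.2035,.979,0]);z=np.array([0,0,1])
f=lambda X:((proj("scene",X)-[135,195]+.5)*10).round(0)
c=T+ey*.003-z*.0357
print("top+y far",f(c+ex*.005+ey*.025+z*.06),"bot+y",f(c+ex*.005+ey*.025),"bot-y",f(c+ex*.005-ey*.025))
E
```

```text
time_s: 6.18
ee_pos: [0.5702, -0.2403, 0.0611]
eef_rot: [-1.826, 1.57, 2.681]
force: [-0.4, -0.1, -2.6]
grip_width: 0.0098
[[-5.000e-04  9.790e-01 -2.039e-01]
 [ 3.000e-04 -2.039e-01 -9.790e-01]
 [-1.000e+00 -6.000e-04 -2.000e-04]] [ 0.57022038 -0.24033039  0.06114237] 0.009760856829535832
top+y far [287. 173.] bot+y [331. 321.] bot-y [152. 275.]
```

View pics/s6z.png

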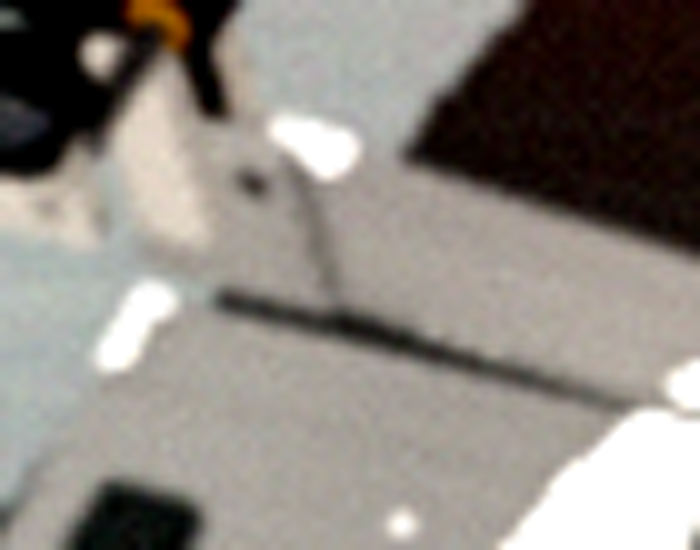

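The spacer's +y side line now ends at (338,305), over the gap band. I'll cast that corner onto its height and compare it with the joint.

```bash
python3 - <<'E'
from h import *
ex=np.array([.979,-.2035]);ey=np.array([.2035,.979])
for q in((338,305),(338,312)):
  p=np.array(q)/10-.5+[135,195]
  for z in(.0225,.0254):
    P=onz("scene",p,z)[:2]-[.5830,-.1892]
    print(q,z,"corner in station: x",(P@ex).round(4),"y",(P@ey).round(4))
E
```

```text
(338, 305) 0.0225 corner in station: x -0.0039 y -0.0266
(338, 305) 0.0254 corner in station: x -0.0021 y -0.0252
(338, 312) 0.0225 corner in station: x -0.0019 y -0.0256
(338, 312) 0.0254 corner in station: x -0.0001 y -0.0242
```

Both estimates put the far face 1–3 mm from the clamped plate, so I'll back off 1 mm and lower carefully.

```bash
python3 -m creep '{"hand":[1,1,1,1,1,1,1],"slide":[[0,-0.001,0],[0.004,-0.001,0],[0.008,-0.001,0],[0.011,-0.001,0],[0.014,-0.001,0],[0.014,-0.001,0],[0.014,-0.001,0]],"spin":[0,0,0,0,0,0,0]}' 40; python3 -c "
from h import *
print(ctrl.get_obs()['ee_pos'],ctrl.get_obs()['force'])"
```

```text
time_s: 6.82
ee_pos: [0.5696, -0.2403, 0.0495]
eef_rot: [1.164, 1.57, -0.612]
force: [-10.4, 5.1, 22.1]
grip_width: 0.0098
[ 0.56955694 -0.24034573  0.04950363] [-10.44706642   5.08201904  22.13669248]
```

It touched at 14 mm height, on a plate top. The reaction points away from the clamped plate, so it probably caught that one. I'll lift a little and look.

```bash
python3 -m creep '{"hand":[1,1,1,1,1],"slide":[[-0.005,0,0],[-0.01,0,0],[-0.012,0,0],[-0.012,0,0],[-0.012,0,0]],"spin":[0,0,0,0,0]}' 40; 
python3 - <<'E'
from h import *
from scipy.spatial.transform import Rotation as R
o=ctrl.get_obs();print(R.from_euler("xyz",o["eef_rot"]).as_matrix().round(4),o["ee_pos"],o["force"])
im=ctrl.camera("scene")[:,:,::-1];cv2.imwrite("pics/s7f.png",im)
g=np.clip((im[195:250,135:205].astype(float)-80)*3.2,0,255).astype(np.uint8)
cv2.imwrite("pics/s7z.png",cv2.resize(g,None,fx=10,fy=10,interpolation=cv2.INTER_CUBIC))
im=ctrl.camera("top")[:,:,::-1];cv2.imwrite("pics/t7f.png",im)
g=np.clip((im[100:180,260:340].astype(float)-40)*2.2,0,255).astype(np.uint8)
cv2.imwrite("pics/t7z.png",cv2.resize(g,None,fx=7,fy=7,interpolation=cv2.INTER_CUBIC))
E
```

```text
time_s: 7.23
ee_pos: [0.5694, -0.2402, 0.0592]
eef_rot: [-2.198, 1.571, 2.31]
force: [-0.6, 0.6, -2.8]
grip_width: 0.0097
[[-1.000e-04  9.790e-01 -2.039e-01]
 [ 1.000e-04 -2.039e-01 -9.790e-01]
 [-1.000e+00 -1.000e-04 -1.000e-04]] [ 0.56937622 -0.24021484  0.05924201] [-0.61663991  0.63533474 -2.84713678]
```

View pics/s7z.png

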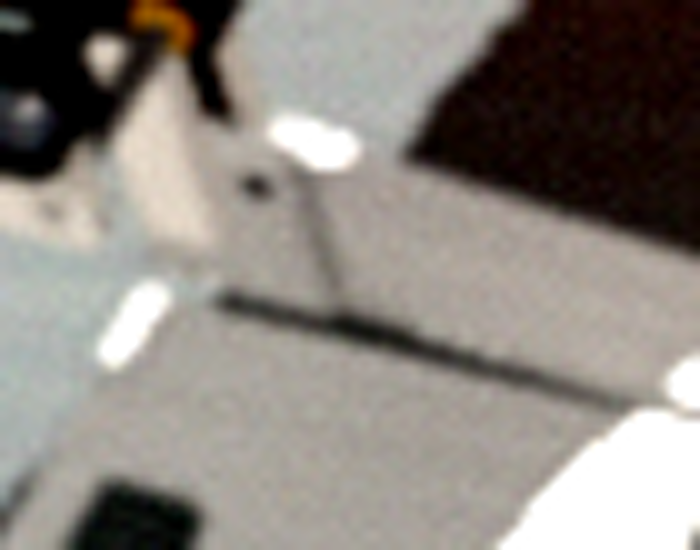

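View pics/t7z.png

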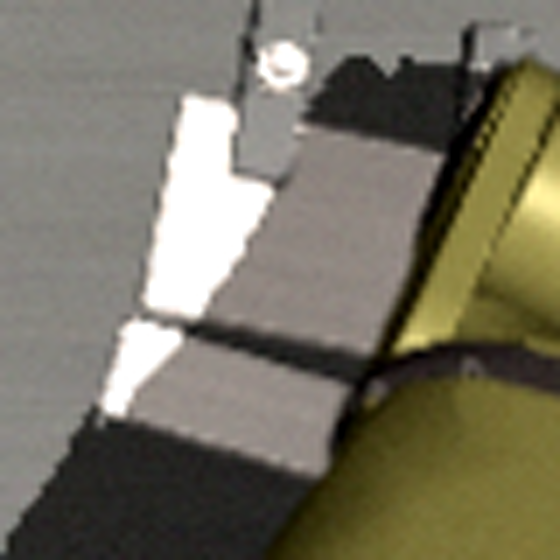

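The dark band's lower bound, the clamped plate's edge, runs at row 338 at column 340. Dropped straight down, the spacer's corner would land right there, so it did catch the clamped plate. I'll move 3 mm back and retry.

```bash
python3 -m creep '{"hand":[1,1,1,1,1,1,1,1],"slide":[[0,-0.003,0],[0,-0.003,0],[0.004,-0.003,0],[0.008,-0.003,0],[0.011,-0.003,0],[0.013,-0.003,0],[0.014,-0.003,0],[0.014,-0.003,0]],"spin":[0,0,0,0,0,0,0,0]}' 40
```

```text
time_s: 8.0
ee_pos: [0.5664, -0.2396, 0.0451]
eef_rot: [-1.841, 1.57, 2.666]
force: [-0.3, 0.2, -2.0]
grip_width: 0.0099
```

It's in the gap (bottom at about 9 mm) with no contact. I'll lower it to the bench.

```bash
python3 -m creep '{"hand":[1,1,1,1,1,1,1],"slide":[[0.003,0,0],[0.005,0,0],[0.007,0,0],[0.0085,0,0],[0.0095,0,0],[0.0095,0,0],[0.0095,0,0]],"spin":[0,0,0,0,0,0,0]}' 40
```

```text
time_s: 8.58
ee_pos: [0.5665, -0.2396, 0.036]
eef_rot: [1.482, 1.571, -0.294]
force: [-0.0, -0.4, -1.4]
grip_width: 0.0099
```

```bash
python3 -m creep '{"hand":[1,1,1,1],"slide":[[0.0005,0,0],[0.001,0,0],[0.001,0,0],[0.001,0,0]],"spin":[0,0,0,0]}' 40
```

```text
time_s: 8.92
ee_pos: [0.5666, -0.2397, 0.036]
eef_rot: [1.132, 1.57, -0.645]
force: [-4.3, 1.5, 9.2]
grip_width: 0.0097
```

```bash
python3 -m creep '{"hand":[1,0.4,0.4,0.4,0.4,0.4,0.4,0.4,0.4,0.4,0.4,0.4],"slide":[[-0.0005,0,0],[-0.0005,0,0],[-0.0005,0,0],[-0.0005,0,0],[-0.0005,0,0],[-0.01,0,0],[-0.025,0,0],[-0.045,0,0],[-0.065,0,0],[-0.085,0,0],[-0.1,0,0],[-0.1,0,0]],"spin":[0,0,0,0,0,0,0,0,0,0,0,0]}' 40
```

```text
time_s: 9.92
ee_pos: [0.5677, -0.2402, 0.139]
eef_rot: [1.328, 1.565, -0.448]
force: [-0.4, -0.8, 1.4]
grip_width: 0.0286
```

Released. Next I'll back away behind the loose plate at height, closing and turning the gripper, and then look.

```bash
python3 -m creep '{"hand":[0.4,0.6,1,1,1,1,1,1,1,1,1,1],"slide":[[0,-0.02,-0.002],[0,-0.04,-0.004],[0,-0.06,-0.006],[0,-0.08,-0.007],[0,-0.1,-0.007],[0,-0.12,-0.007],[0,-0.12,-0.007],[0,-0.12,-0.007],[0,-0.12,-0.007],[0,-0.12,-0.007],[0,-0.12,-0.007],[0,-0.12,-0.007]],"spin":[7,14,21,28,35,42,49,56,63,70,77,84]}' 40
python3 - <<'E'
from h import *
from scipy.spatial.transform import Rotation as R
o=ctrl.get_obs();print(R.from_euler("xyz",o["eef_rot"]).as_matrix().round(4),o["ee_pos"],o["force"],o["qpos"])
im=ctrl.camera("scene")[:,:,::-1];cv2.imwrite("pics/s8f.png",im)
g=np.clip((im[180:255,130:220].astype(float)-30)*1.3,0,255).astype(np.uint8)
cv2.imwrite("pics/s8z.png",cv2.resize(g,None,fx=8,fy=8,interpolation=cv2.INTER_CUBIC))
im=ctrl.camera("top")[:,:,::-1];cv2.imwrite("pics/t8f.png",im)
g=np.clip((im[100:180,260:340].astype(float)-40)*2,0,255).astype(np.uint8)
cv2.imwrite("pics/t8z.png",cv2.resize(g,None,fx=7,fy=7,interpolation=cv2.INTER_CUBIC))
E
```

```text
time_s: 10.92
ee_pos: [0.4501, -0.2082, 0.1344]
eef_rot: [-0.377, 1.57, 2.658]
force: [0.6, -0.9, 0.5]
grip_width: 0.0005
[[-7.000e-04 -1.064e-01 -9.943e-01]
 [ 4.000e-04 -9.943e-01  1.064e-01]
 [-1.000e+00 -3.000e-04  7.000e-04]] [ 0.45012804 -0.2081603   0.13436068] [ 0.62899999 -0.88621814  0.45202631] [-5.07014509e-01  2.64597638e-01  1.76183175e+00 -2.07132108e-05
  1.11596207e+00  1.17044218e+00]
```

View pics/s8z.png

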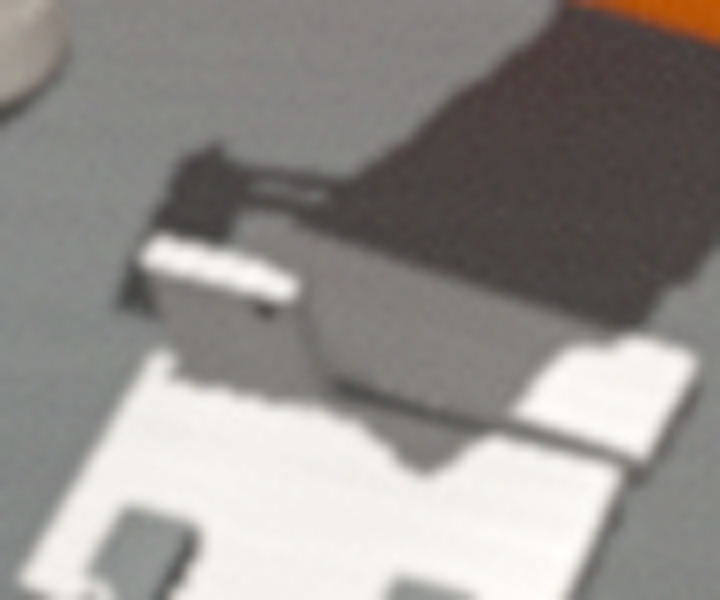

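View pics/t8z.png

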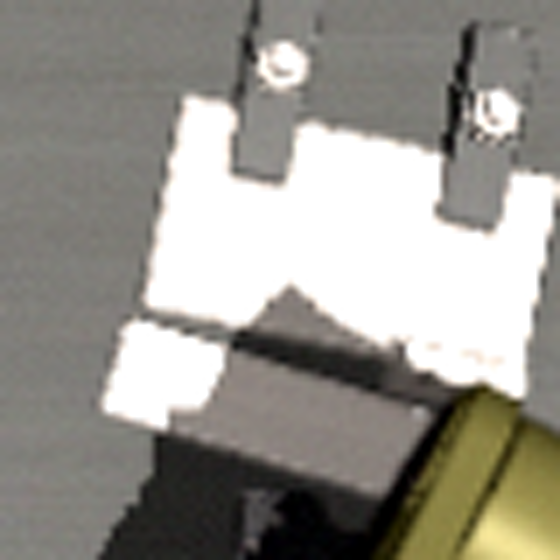

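The spacer stands upright in the gap (top face at crop 140–300, 245–300), the loose plate appears unmoved, and the tin is clear. Now I'll line up behind the plate at the spacer's station and descend.

```bash
python3 -m creep '{"hand":[1,1,1,1,1,1,1,1,1,1,1,1],"slide":[[0,0.003,-0.015],[0,0.006,-0.03],[0,0.0096,-0.043],[0.02,0.0096,-0.043],[0.04,0.0096,-0.043],[0.06,0.0096,-0.043],[0.08,0.0096,-0.043],[0.095,0.0096,-0.043],[0.108,0.0096,-0.043],[0.116,0.0096,-0.043],[0.12,0.0096,-0.043],[0.12,0.0096,-0.043]],"spin":[3,5.6,5.6,5.6,5.6,5.6,5.6,5.6,5.6,5.6,5.6,5.6]}' 60
python3 - <<'E'
from h import *
from scipy.spatial.transform import Rotation as R
o=ctrl.get_obs();print(R.from_euler("xyz",o["eef_rot"]).as_matrix().round(4),o["ee_pos"],o["force"])
im=ctrl.camera("scene")[:,:,::-1];cv2.imwrite("pics/s9f.png",im)
cv2.imwrite("pics/s9z.png",cv2.resize(im[170:255,120:220],None,fx=8,fy=8,interpolation=cv2.INTER_CUBIC)[:600])
E
```

```text
time_s: 12.02
ee_pos: [0.4919, -0.222, 0.0143]
eef_rot: [-0.307, 1.57, 2.638]
force: [-0.0, 0.0, 0.0]
grip_width: 0.0006
[[-1.000e-03 -1.951e-01 -9.808e-01]
 [ 6.000e-04 -9.808e-01  1.951e-01]
 [-1.000e+00 -3.000e-04  1.100e-03]] [ 0.49192894 -0.22201344  0.01431004] [-0.00802653  0.01176331  0.01590331]
```

View pics/s9z.png

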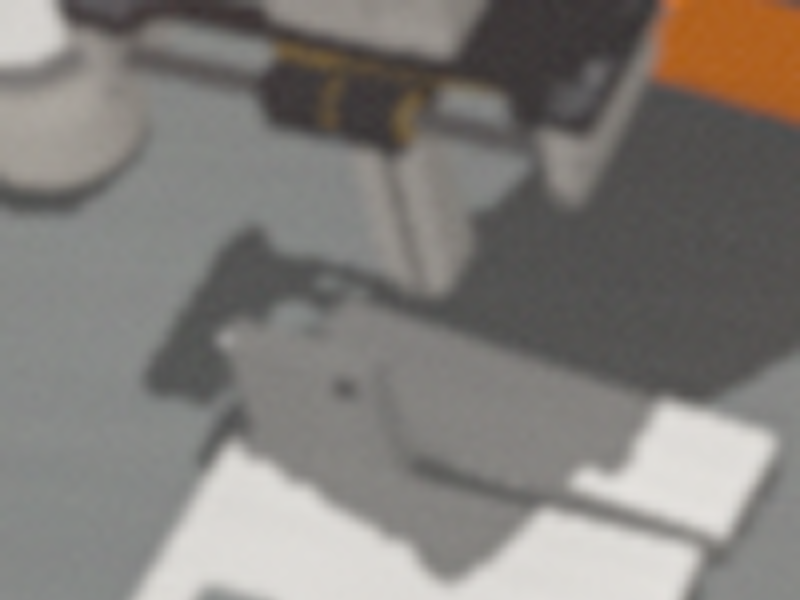

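The closed fingers stand behind the plate, in line with the spacer (finger at crop 430,280). Now I'll push slowly along the joint normal.

```bash
python3 -m creep '{"hand":[1,1,1,1,1,1,1,1,1,1,1,1],"slide":[[0,0,-0.004],[0,0,-0.008],[0,0,-0.011],[0,0,-0.013],[0,0,-0.015],[0,0,-0.0165],[0,0,-0.018],[0,0,-0.0195],[0,0,-0.021],[0,0,-0.0225],[0,0,-0.024],[0,0,-0.024]],"spin":[0,0,0,0,0,0,0,0,0,0,0,0]}' 60
python3 - <<'E'
from h import *
o=ctrl.get_obs();print(o["ee_pos"],o["force"])
im=ctrl.camera("scene")[:,:,::-1];cv2.imwrite("pics/s10f.png",im)
cv2.imwrite("pics/s10z.png",cv2.resize(im[180:255,120:220],None,fx=8,fy=8,interpolation=cv2.INTER_CUBIC)[:600])
E
```

```text
time_s: 13.07
ee_pos: [0.5158, -0.227, 0.0149]
eef_rot: [0.146, 1.57, 3.089]
force: [-4.2, -2.2, 2.0]
grip_width: 0.0005
[ 0.5157726  -0.22701591  0.01492221] [-4.16545629 -2.16434709  1.98563656]
```

View pics/s10z.png

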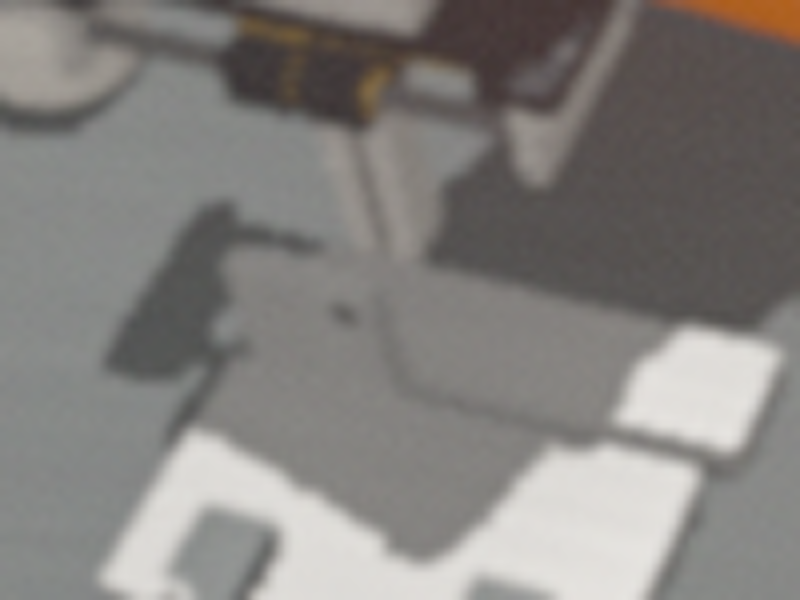

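The plate has swung nearly parallel at 4 N. I'll keep pushing in small steps.

```bash
python3 -m creep '{"hand":[1,1,1,1,1],"slide":[[0,0,-0.001],[0,0,-0.002],[0,0,-0.003],[0,0,-0.003],[0,0,-0.003]],"spin":[0,0,0,0,0]}' 60
```

```text
time_s: 13.53
ee_pos: [0.5161, -0.227, 0.0148]
eef_rot: [-0.102, 1.564, 2.841]
force: [-24.8, 2.3, 17.2]
grip_width: 0.0002
```

```bash
python3 - <<'E'
from h import *
o=ctrl.get_obs();print(o["ee_pos"],o["force"])
im=ctrl.camera("scene")[:,:,::-1];cv2.imwrite("pics/s11f.png",im)
g=np.clip((im[180:255,120:220].astype(float)-50)*1.7,0,255).astype(np.uint8)
cv2.imwrite("pics/s11z.png",cv2.resize(g,None,fx=8,fy=8,interpolation=cv2.INTER_CUBIC)[:600])
im=ctrl.camera("top")[:,:,::-1];cv2.imwrite("pics/t11f.png",im)
g=np.clip((im[100:180,260:350].astype(float)-40)*2,0,255).astype(np.uint8)
cv2.imwrite("pics/t11z.png",cv2.resize(g,None,fx=7,fy=7,interpolation=cv2.INTER_CUBIC))
E
```

```text
[ 0.51614068 -0.22702826  0.01476901] [-24.81111448   2.25310165  17.18964917]
```

View pics/s11z.png

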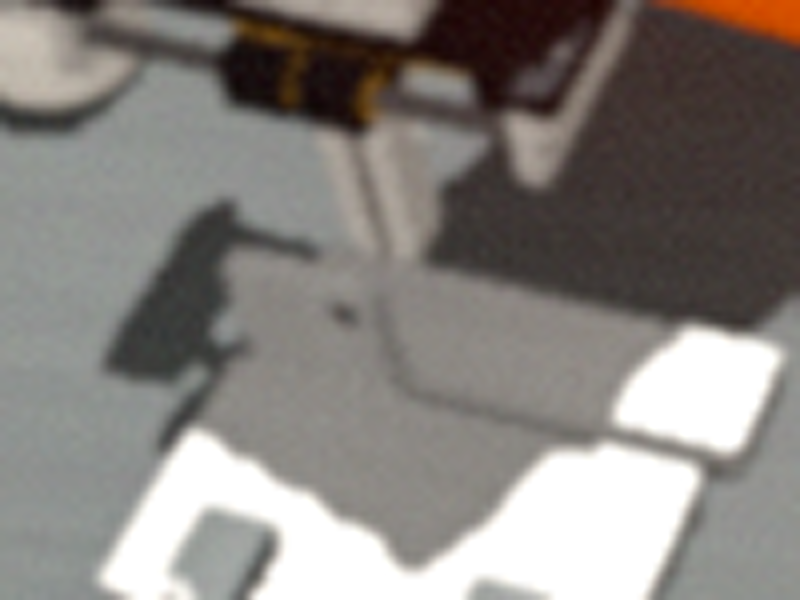

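View pics/t11z.png

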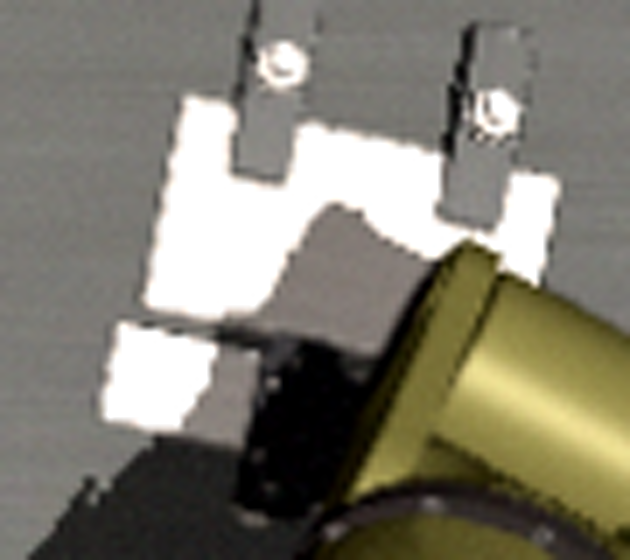

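The plate looks parallel and the spacer tight. I'll quantify this with the plate's long edges in both views.

```bash
cat > e.py <<'E'
from h import *
def colrows(img,cols,y0f,half,sign):
    g=cv2.cvtColor(img,cv2.COLOR_RGB2GRAY).astype(float);out=[]
    for c in cols:
        yc=y0f(c);r=np.arange(int(yc-half),int(yc+half)+1)
        v=g[r,c];d=np.diff(v)*sign;w=np.clip(d,0,None);k=np.argmax(w)
        a=slice(max(0,k-1),k+2);out.append((c,(w[a]*(r[:-1][a]+.5)).sum()/w[a].sum()))
    return out
def fit(n,pts,z,nm):
    P=np.array([onz(n,p,z)[:2] for p in pts],np.float32)
    vx,vy,x0,y0=cv2.fitLine(P,cv2.DIST_HUBER,0,1e-3,1e-5).ravel()
    d=np.array([vx,vy])*np.sign(vy);nn=np.array([d[1],-d[0]])
    print(n,nm,"yaw",round(float(np.degrees(np.arctan2(d[1],d[0]))-90),2),"rms mm",round(float(np.sqrt((((P-[x0,y0])@nn)**2).mean())*1e3),2),"ends",P[0].round(4),P[-1].round(4))
    return np.array([x0,y0]),d
E
python3 - <<'E'
from e import *
s=cv2.imread("pics/s11f.png")[:,:,::-1];t=cv2.imread("pics/t11f.png")[:,:,::-1]
s0=cv2.imread("pics/s8f.png")[:,:,::-1]
L=lambda a,b:(lambda c:a[1]+(b[1]-a[1])*(c-a[0])/(b[0]-a[0]))
k=lambda x,y:(x/8-.5+120,y/8-.5+180)
# scene back edge (dark->bright downwards)
fit("scene",colrows(s,range(177,201),L(k(430,262),k(690,325)),3,1),.014,"back")
# joint edge of loose plate (bright->dark down), station edge (dark->bright)
fit("scene",colrows(s,range(175,206),L(k(430,388),k(690,442)),3,-1),.014,"joint edge")
A=fit("scene",colrows(s,range(175,206),L(k(430,405),k(690,462)),3,1),.014,"station edge")
k=lambda x,y:(x/7-.5+260,y/7-.5+100)
fit("top",colrows(t,range(278,291),L(k(125,325),k(215,342)),3,1),.014,"joint")
fit("top",colrows(t,range(276,293),L(k(110,420),k(240,448)),3,-1),.014,"back")
fit("top",colrows(t,range(283,310),L(k(150,308),k(370,358)),3,-1),.014,"station")
E
```

```text
scene back yaw -12.12 rms mm 0.47 ends [ 0.5292 -0.2034] [ 0.5428 -0.1397]
scene joint edge yaw -7.53 rms mm 1.2 ends [ 0.5769 -0.1978] [ 0.5893 -0.1184]
scene station edge yaw -9.28 rms mm 1.52 ends [ 0.5843 -0.1961] [ 0.5976 -0.117 ]
top joint yaw -11.55 rms mm 0.43 ends [ 0.5933 -0.1044] [ 0.5858 -0.1392]
top back yaw -12.1 rms mm 2.18 ends [ 0.5536 -0.0987] [ 0.5436 -0.1449]
top station yaw -11.38 rms mm 2.47 ends [ 0.6001 -0.1188] [ 0.5847 -0.1945]
```

The plate's edges are within about 0.4° of the clamped plate. In the top view the gap at the +y end is 10.2–10.6 mm, the spacer's thickness. I'll hold the press and check that it's steady.

```bash
python3 -m creep '{"hand":[1,1,1,1,1,1],"slide":[[0,0,0],[0,0,0],[0,0,0],[0,0,0],[0,0,0],[0,0,0]],"spin":[0,0,0,0,0,0]}' 60
python3 - <<'E'
from e import *
o=ctrl.get_obs();print(o["ee_pos"],o["force"])
s=ctrl.camera("scene");t=ctrl.camera("top")
cv2.imwrite("pics/s12f.png",s[:,:,::-1]);cv2.imwrite("pics/t12f.png",t[:,:,::-1])
L=lambda a,b:(lambda c:a[1]+(b[1]-a[1])*(c-a[0])/(b[0]-a[0]))
k=lambda x,y:(x/8-.5+120,y/8-.5+180)
fit("scene",colrows(s,range(177,201),L(k(430,262),k(690,325)),3,1),.014,"back")
k=lambda x,y:(x/7-.5+260,y/7-.5+100)
fit("top",colrows(t,range(278,291),L(k(125,325),k(215,342)),3,1),.014,"joint")
E
```

```text
time_s: 14.13
ee_pos: [0.5162, -0.227, 0.0147]
eef_rot: [-0.106, 1.564, 2.837]
force: [-23.5, 1.7, 17.3]
grip_width: 0.0006
[ 0.51615583 -0.22701033  0.01474589] [-23.45777347   1.69457481  17.28370297]
scene back yaw -12.36 rms mm 0.53 ends [ 0.529  -0.2035] [ 0.5429 -0.1396]
top joint yaw -11.53 rms mm 0.46 ends [ 0.5933 -0.1044] [ 0.5858 -0.1392]
```

View pics/s12f.png

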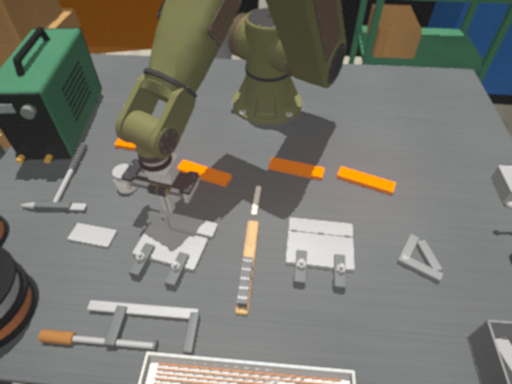

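The press is steady at about 23 N, the geometry hasn't changed, and the other items are where they were. Handing in.

```bash
python3 -c "
from station import ctrl
print(ctrl.hand_in())"
```

```text
the job is handed in; nothing more can be done
None
```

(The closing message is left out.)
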